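# Clear the jammed ball tray in the painting studio

## Robot

A 6-joint arm with a two-finger parallel gripper is mounted at the origin on the work surface. World frame = base frame: x ahead of the robot, y to its left, z up, the work surface at z = 0. Lengths are in m, angles in rad, forces in N, time in s.
With the tool pointing down it reaches from about 0.4 to 0.925 m from the base axis. Payload 3.4 kg.
Tool frame: the origin (TCP) lies at the very end of the fingers, on their centre line; the grasp point (between the pads) lies 19 mm behind it (bot.pinch_z is the distance from the TCP to the grasp point, in m); x points along the fingers, z is the direction in which the jaws open and shut, and the axes are right-handed (so a half turn about x gives the same grasp; the last joint's range is limited). The gripper opens to 85 mm and grips with 20 to 120 N. Pads are 22 mm wide; open, the fingers measure 114 mm over their backs; the gripper's body (76 mm by 85 mm) begins 54 mm behind the grasp point. The pads swing forward as they close: fully open they stand 13 mm farther back than shut.
Start: joints at [1.095, 0.307, 1.506, -0, 1.328, -0.073], TCP at [0.225, 0.529, 0.231] pointing down, gripper open.
Joint ranges: [-3.12, 3.12], [-1.05, 2.28], [0.14, 2.33], [-1.42, 4.57], [0.1, 2.73], [-2.68, 2.68]. Speed limits (rad/s): [2.57, 2.57, 3.14, 3.14, 3.14, 3.14].

## Interface

Orientations are given as a rotation vector (axis times angle).
In Python, from station import bot gives the robot as it stands.
- The arm moves only by the tool arm_command, never from a script. Its argument "commands" is a list of rows, each a list of 3 entries, a list of its own where there are three numbers: the opening, from -1 (shut) to 1 (fully open), so that 0 is half open, then the shift along the tool's x, y, z as a fraction of full scale, then the turn, a rotation vector about the tool's x, y, z as a fraction of full scale. In form: [[gripper, [tx, ty, tz], [wx, wy, wz]], ...]. A call has 1 to 20 rows; each row shifts and turns the commanded pose from where the row before left it, along the tool's axes as they then stand; what a row does not reach is not made up. Full scale, the value 1, is 20 mm for a shift and 90 degrees for a turn. A row lasts 1/12 s, in which the tool goes at most 41.7 mm and 7.16 degrees, less where a joint would pass 70% of its speed; a pose out of reach is approached as far as the arm can. A call with a number of a shift or a turn outside -1 to 1 is refused whole. A call with a gripper value outside its range is refused whole. The fingers move at their own pace and stop on an object; the grip force is fixed at half the most. Time passes only in rows, so rows that do not move let the fingers close. It gives the time, the measured TCP pose, the force and the opening at its end, in the units of the state.
- bot.observe(): the state, without advancing time (a new reading comes with each control period).
- bot.capture(name): name is "scene" or "top"; returns (picture, depth): 384x512x3 uint8, blue, green, red; 384x512 float32, m along the optical axis (not along the pixel's ray), 0 where there is no reading.
- bot.camera_model(name): a dict with "K" (3x3 intrinsics, pixels), "R" (3x3) and "t" (3): a world point X has camera coordinates R X + t. Camera axes: x right, y down, z forward; pixel columns grow to the right and rows downward; lengths in m; the calibration is good to about 2 mm. A picture is of the moment at which its call begins. camera_model takes no time and is no camera call.
- bot.hand_in(): hands the job in, once; it reports no verdict.
The state is a dict: "time_s": time; "joint_positions": joint angles; "dq": joint speeds; "joint_efforts": joint torques, N m; "ee_pos": TCP position; "orientation": TCP orientation; "force": force on the tool from outside, world axes, zero at the start; "moment": the same for the moment, N m; "grip_width": opening from 0.0 (shut) to 1.0 (fully open).
Only numpy, scipy, OpenCV 4.12 (cv2) and the standard library are available. Lean on these libraries where they do the work, as an engineer would, in place of code of your own. Each camera call takes 0.05 s, during which the arm holds its last target. There are 200 camera calls.

## Task

An oversize wooden ball is stuck in the gap at the low end of the sloping plywood tray and holds back the two small balls. Nudge it straight back up the slope, without lifting it out of the tray, until it sits in the round parking hollow, and leave it there; the two small balls should then roll out through the gap and end up in the pan below it.

Things in the scene. Friction and masses are not known exactly. Their poses are not given: they have to be found in the camera images.
- tray: Fixed sloping plywood tray. Origin on the table under it, z up, x level and downhill, y across. Deck x -115 to 50 mm, y -70 to 70 mm; its top is 47 mm above the table at x = 0, falling 7 degrees towards +x. All its walls stand 16 mm above the deck. Parking hollow: round blind hole, 36 mm across, 10 mm deep, at (-60, 43) mm, straight uphill of the exit gap. Pan: x 50 to 130 mm, y -72 to 72 mm.
- big_ball_center (a point): Centre of the blocking ball, plain wood, 60 mm diameter, 80 g, free to roll; starts lodged in the gap near (38, 44) mm of the tray's frame, 73 mm above the table. In the hollow it sinks 5 mm and stays, centre 79 mm up; let go up to 15 mm uphill of the hollow it rolls back into it. A like ball in a dark ring beside the tray is not part of the job.
- small_ball_1_center (a point): Centre of a plain wooden ball, 38 mm diameter, 20 g, on the deck against the big ball and the slanting wall, which runs from (3, -73) down to (47, 21) mm of the tray's frame and leaves a 48 mm gap to the +y side wall: the exit. Rolls down along it by itself when free.
- small_ball_2_center (a point): Centre of the other such ball (38 mm, 20 g), next uphill along the slanting wall; rolls down by itself when free. The pan below the gap has its floor 6 mm and its walls 34 mm above the table.
Not all that is in view belongs to the job. What is shaped like the part that bears small_ball_1_center but green or yellow is not meant.

How it is judged:
At the end, for the whole second after the job is handed in: The big ball rests in the parking hollow (its centre within about 12 mm of the hollow's, at rest) and both small balls lie in the pan (centres inside the pan's walls and below 45 mm above the table) (x of big_ball_center in the frame of tray between -0.072 and -0.048 m and y of big_ball_center in the frame of tray between 0.031 and 0.056 m and z of big_ball_center in the frame of tray below 0.085 m and linear speed of big_ball below 0.03 m/s and x of small_ball_1_center in the frame of tray between 0.055 and 0.13 m and y of small_ball_1_center in the frame of tray between -0.072 and 0.072 m and z of each of small_ball_1_center, small_ball_2_center in the frame of tray below 0.045 m and x of small_ball_2_center in the frame of tray between 0.055 and 0.13 m and y of small_ball_2_center in the frame of tray between -0.072 and 0.072 m); the robot touches nothing.
It fails at once if the big ball is lifted out of the tray (its centre more than 125 mm above the table) (height (world z) of big_ball_center above 0.125 m).
It also fails if it takes over 40 s, if anything falls off the work surface, if the arm or the gripper's body presses on something with over 40 N, if the wrist force passes 120 N, or if a joint passes its speed limit or range.

## Working session

There is one attempt and no reset: what is moved stays moved. The work goes in short steps, Python scripts to look and compute and a tool call to move; the robot and the scene stay as the last step left them, time stands still between calls to the robot, and variables do not carry over. Pictures are saved under pics/ and viewed, about 8 in all and at most 12, crops included, and the job is handed in when it is done.

Besides the shell and the picture viewer there is one more tool, called as name(argument=value, ...), one argument or row to a line, values as JSON. arm_command: Moves the arm, as the interface text tells. Shift numbers are shares of 20 mm and turn numbers shares of 90 degrees, none past 1 either way. Its arguments: {"type":"object","properties":{"commands":{"type":"array"}},"required":["commands"]}

```bash
mkdir -p pics
python3 - <<'E'
from station import bot
import cv2,numpy as np
for n in("scene","top"):
    p,d=bot.capture(n); cv2.imwrite(f"pics/{n}0.png",p); np.save(f"{n}0.npy",d)
    c=bot.camera_model(n); print(n,np.round(c["K"],1).tolist(),np.round(c["R"],3).tolist(),np.round(c["t"],3), "cam",np.round(-c["R"].T@c["t"],3))
s=bot.observe();print(s)
E
```

```text
scene [[398.0, 0.0, 255.0], [0.0, 398.0, 189.1], [0.0, 0.0, 1.0]] [[0.607, 0.795, 0.005], [0.668, -0.506, -0.546], [-0.431, 0.335, -0.838]] [-0.378 -0.306  0.977] cam [ 0.855 -0.182  0.653]
top [[395.5, 0.0, 256.0], [0.0, 395.5, 200.9], [0.0, 0.0, 1.0]] [[0.001, -1.0, -0.03], [-0.999, 0.0, -0.037], [0.037, 0.03, -0.999]] [0.072 0.543 0.714] cam [0.516 0.05  0.735]
{'time_s': 0.1, 'joint_positions': array([ 1.09449508e+00,  3.07481889e-01,  1.50754448e+00,  1.20067545e-05,
        1.32843997e+00, -7.35247587e-02]), 'dq': array([-0.00059042, -0.00193712, -0.00406624,  0.00063911,  0.00022626,
       -0.000537  ]), 'joint_efforts': array([-3.66406930e-04, -4.58528244e+01, -2.52608085e+01, -2.14770375e-04,
        5.55852108e-03, -4.85902774e-05]), 'ee_pos': array([0.22512162, 0.52840069, 0.23048187]), 'orientation': array([-0.90855766,  1.37492441,  0.90706709]), 'force': array([ 1.09193814, -0.33401952,  0.30135569]), 'moment': array([-0.0109595 , -0.05334457, -0.05021037]), 'grip_width': 0.9998360926848368}
```

View pics/top0.png

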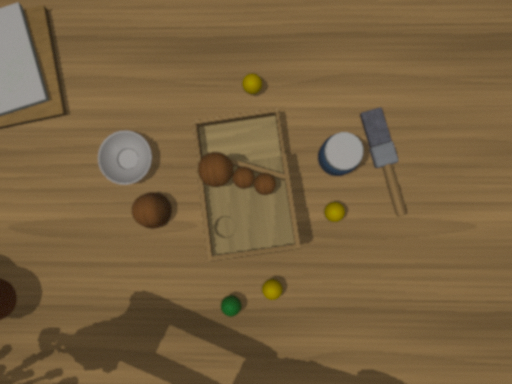

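View pics/scene0.png

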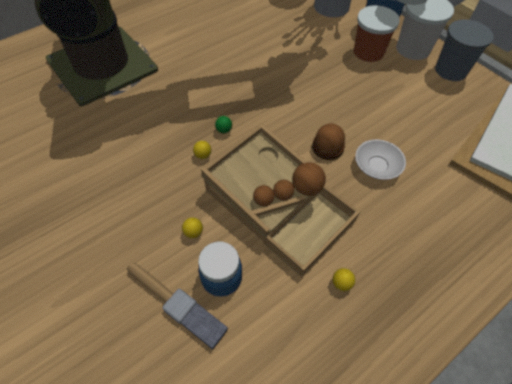

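Candidates, top view:
- Big ball in the gap: (214,169).
- Like ball in the dark ring, not meant: (152,210).
- Small wooden balls: (243,177) and (264,184).
- Yellow and green balls, not meant: (253,83), (335,211), (272,290), (231,306).
- Parking hollow: about (226,227).

In the scene view, the big ball is at (309,179) and the small ones at (284,189) and (263,195).

```bash
cat > h.py <<'E'
import cv2,numpy as np
from station import bot
def ray(n,uv):
    c=bot.camera_model(n);R,t,K=c["R"],np.ravel(c["t"]),c["K"]
    o=-R.T@t; d=R.T@np.linalg.solve(K,[uv[0],uv[1],1]); return o,d
def onz(n,uv,z):
    o,d=ray(n,uv); return o+d*(z-o[2])/d[2]
def tri(a,b):
    (o1,d1),(o2,d2)=ray("top",a),ray("scene",b)
    s=np.linalg.lstsq(np.c_[d1,-d2],o2-o1,rcond=None)[0]
    p,q=o1+s[0]*d1,o2+s[1]*d2; return (p+q)/2,np.linalg.norm(p-q)
def balls(p):
    h=cv2.cvtColor(p,cv2.COLOR_BGR2HSV)
    m=((h[...,0]<14)&(h[...,1]>130)&(h[...,2]>45)).astype(np.uint8)
    m=cv2.morphologyEx(m,cv2.MORPH_OPEN,np.ones((3,3),np.uint8))
    dt=cv2.distanceTransform(m,cv2.DIST_L2,5); out=[]
    pk=(cv2.dilate(dt,np.ones((15,15)))==dt)&(dt>5)
    n,_,_,ce=cv2.connectedComponentsWithStats(pk.astype(np.uint8))
    return [(round(x,1),round(y,1),round(float(dt[int(round(y)),int(round(x))]),1)) for x,y in ce[1:]]
E
python3 - <<'E'
from h import *
T=cv2.imread("pics/top0.png");S=cv2.imread("pics/scene0.png")
print(balls(T));print(balls(S))
# tray depth check
D=np.load("top0.npy")
for uv in[(214,169),(243,177),(264,184),(152,210),(226,227),(250,230),(260,140),(265,215)]:
    o,d=ray("top",uv); print(uv,np.round(o+d*D[uv[1],uv[0]],4))
# small crop
c=cv2.resize(T[95:275,140:310],None,fx=3.3,fy=3.3,interpolation=cv2.INTER_CUBIC);cv2.imwrite("pics/crop.png",c)
from scipy.spatial.transform import Rotation as Ro
print(np.round(Ro.from_rotvec(bot.observe()["orientation"]).as_matrix(),3))
E
```

```text
[]
[(np.float64(368.0), np.float64(43.5), 10.2)]
(214, 169) [0.5905 0.137  0.1042]
(243, 177) [0.5794 0.0916 0.0842]
(264, 184) [0.5674 0.0568 0.0887]
(152, 210) [0.5251 0.2499 0.06  ]
(226, 227) [0.4957 0.1235 0.0461]
(250, 230) [0.491  0.0811 0.057 ]
(260, 140) [0.6557 0.065  0.0069]
(265, 215) [0.5167 0.0554 0.0538]
[[-0.001 -0.92   0.392]
 [-0.002  0.392  0.92 ]
 [-1.     0.    -0.002]]
```

View pics/crop.png

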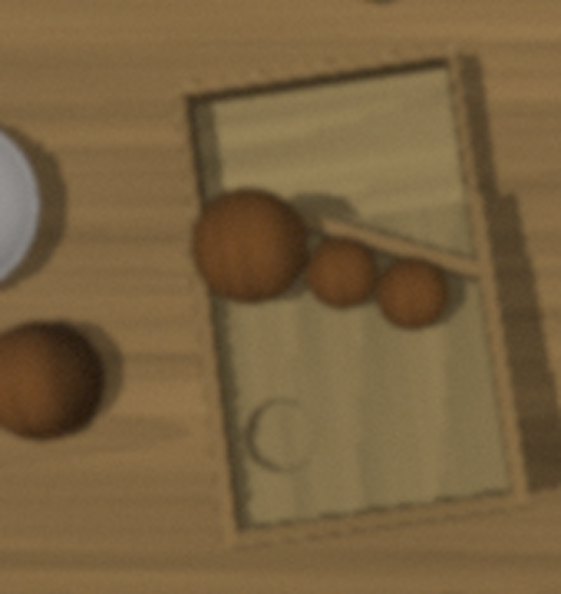

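The crop confirms the choice. The wooden ball in the gap is at crop (250,245), with the two small ones on the slanting wall at (342,272) and (412,292) and the hollow at (283,435). The lone ball at (45,380) is outside the tray.

Run:
```python
from h import *
f=lambda x,y:(140+x/3.3,95+y/3.3)
B=onz("top",f(250,245),.073);H=onz("top",f(283,435),.0544)
print("big",B,"hollow",H,"dist",np.linalg.norm((B-H)[:2]),"tri",tri(f(250,245),(309.5,179.5)))
d=B-H;print("yaw ball-hollow",np.degrees(np.arctan2(d[1],d[0]))-np.degrees(np.arctan2(1,98)))
# corners: uphill wall top ~.077, downhill pan walls .034
TL,TR=onz("top",f(188,97),.034),onz("top",f(462,55),.034);BR,BL=onz("top",f(522,495),.077),onz("top",f(237,540),.077)
for a,b in((BL,TL),(BR,TR)):print("yaw side",np.degrees(np.arctan2(*(b-a)[1::-1])),np.linalg.norm((b-a)[:2]))
for a,b in((TR,TL),(BR,BL)):print("yaw end",np.degrees(np.arctan2(*(b-a)[1::-1]))-90,np.linalg.norm((b-a)[:2]))
```

```text
big [0.59372633 0.13831499 0.073     ] hollow [0.49629474 0.12303593 0.0544    ] dist 0.09862233530814761 tri (array([0.59534978, 0.14035331, 0.06815546]), np.float64(0.003441421422078479))
yaw ball-hollow 8.327814104724114
yaw side 8.23984012961623 0.23762632661068192
yaw side 6.911432200731841 0.23584819207882257
yaw end 8.398816391888644 0.15056427230702543
yaw end 9.131918838194878 0.1451136091133617
```

arm_command(
  commands=[
    [-0.3,[0,0,0],[-0.0698,0,0]],
    [-0.3,[0,0,0],[-0.0698,0,0]],
    [-0.3,[0,0,0],[-0.0698,0,0]],
    [-0.3,[0,0,0],[-0.0698,0,0]],
    [-0.3,[0,0,0],[-0.0698,0,0]],
    [-0.3,[0,-0.83,-1],[0,0,0]],
    [-0.3,[0,-0.83,-1],[0,0,0]],
    [-0.3,[0,-0.83,-1],[0,0,0]],
    [-0.3,[0,-0.83,-1],[0,0,0]],
    [-0.3,[0,-0.83,-1],[0,0,0]],
    [-0.3,[0,-0.83,-1],[0,0,0]],
    [-0.3,[0,-0.83,-1],[0,0,0]],
    [-0.3,[0,-0.83,-1],[0,0,0]],
    [-0.3,[0,-0.83,-1],[0,0,0]],
    [-0.3,[0,-0.83,-1],[0,0,0]],
    [-0.3,[0,-0.83,-1],[0,0,0]],
    [-0.3,[0,-0.83,-1],[0,0,0]],
    [-0.3,[0,-0.83,-1],[0,0,0]],
    [-0.3,[0,-0.83,-1],[0,0,0]],
    [-0.3,[0,-0.83,-1],[0,0,0]],
  ],
)

```text
time_s: 1.77
ee_pos: [0.5157, 0.2671, 0.2308]
orientation: [-1.315, 1.138, 1.316]
force: [0.9, -0.1, 0.4]
grip_width: 0.353
```

arm_command(
  commands=[
    [-0.3,[0,-0.83,-1],[0,0,0]],
    [-0.3,[0,-0.83,-1],[0,0,0]],
    [-0.3,[0,-0.83,-1],[0,0,0]],
    [-0.3,[0,-0.83,-1],[0,0,0]],
    [-0.3,[0,-0.83,-1],[0,0,0]],
    [-0.3,[0,-0.83,-1],[0,0,0]],
    [-0.3,[0,-0.83,-1],[0,0,0]],
    [-0.3,[0,0,0],[0,0,0]],
    [-0.3,[0,0,0],[0,0,0]],
    [-0.3,[0,0,0],[0,0,0]],
  ],
)

```text
time_s: 2.6
ee_pos: [0.6498, 0.1466, 0.2305]
orientation: [-1.314, 1.138, 1.317]
force: [0.2, 0.8, -0.6]
grip_width: 0.347
```

```bash
cat >> h.py <<'E'
from scipy.spatial.transform import Rotation as Ro
def st():
    s=bot.observe(); a=np.radians(8.3); r=s["ee_pos"][:2]-[.5619,.0892]
    M=Ro.from_rotvec(s["orientation"]).as_matrix()
    print("t",round(s["time_s"],2),"tray xy mm",np.round([1e3*(r@[np.cos(a),np.sin(a)]),1e3*(r@[-np.sin(a),np.cos(a)])],1),"z",round(1e3*s["ee_pos"][2],1),"zdir",np.round(np.degrees(np.arctan2(M[1,2],M[0,2])),1),M[2,0].round(4),"F",np.round(s["force"],1),"g",round(s["grip_width"],3))
E
python3 -c "from h import *; st()"
```

```text
t 2.6 tray xy mm [95.2 44.1] z 230.5 zdir 98.3 -1.0 F [ 0.2  0.8 -0.6] g 0.347
```

arm_command(
  commands=[
    [-0.3,[1,0,0],[0,0,0]],
    [-0.3,[1,0,0],[0,0,0]],
    [-0.3,[1,0,0],[0,0,0]],
    [-0.3,[1,0,0],[0,0,0]],
    [-0.3,[1,0,0],[0,0,0]],
    [-0.3,[1,0,0],[0,0,0]],
    [-0.3,[1,0,0],[0,0,0]],
    [-0.3,[1,0,0],[0,0,0]],
    [-0.3,[0.38,0,0],[0,0,0]],
    [-0.3,[0,0,0],[0,0,0]],
    [-0.3,[0,0,0],[0,0,0]],
  ],
)

```text
time_s: 3.52
ee_pos: [0.65, 0.1472, 0.0639]
orientation: [-1.316, 1.137, 1.317]
force: [0.5, 0.8, 0.8]
grip_width: 0.346
```

Run:
```python
from h import *
st()
a,b=[bot.capture(n)[0] for n in("top","scene")]
r=lambda p,y,x:cv2.resize(p[y:y+180,x:x+180],(400,400),interpolation=cv2.INTER_CUBIC)
cv2.imwrite("pics/c1.png",np.hstack([r(a,95,150),r(b,110,190)]))
```

```text
t 3.52 tray xy mm [95.5 44.7] z 63.9 zdir 98.4 -1.0 F [0.5 0.8 0.8] g 0.346
```

View pics/c1.png

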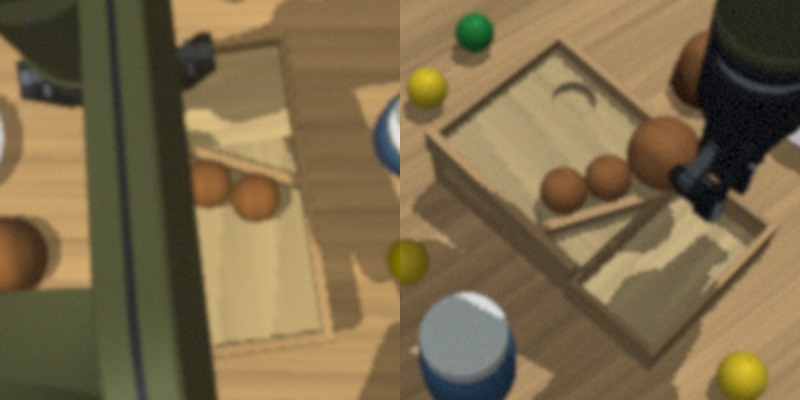

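The fingers stand on both sides of the ball's downhill face: fingertips at right-hand picture (710,185), ball at (665,150), small balls at (563,190) and (608,178). The small balls are untouched, so I'll push now.

arm_command(
  commands=[
    [-0.3,[0,0.2,0],[0,0,0]],
    [-0.3,[0,0.2,0],[0,0,0]],
    [-0.3,[0,0.2,0],[0,0,0]],
    [-0.3,[0,0.2,0],[0,0,0]],
    [-0.3,[0,0.2,0],[0,0,0]],
    [-0.3,[-0.025,0.2,0],[0,0,0]],
    [-0.3,[-0.025,0.2,0],[0,0,0]],
    [-0.3,[-0.025,0.2,0],[0,0,0]],
    [-0.3,[-0.025,0.2,0],[0,0,0]],
    [-0.3,[-0.025,0.2,0],[0,0,0]],
    [-0.3,[-0.025,0.2,0],[0,0,0]],
    [-0.3,[-0.025,0.2,0],[0,0,0]],
    [-0.3,[-0.025,0.2,0],[0,0,0]],
    [-0.3,[-0.025,0.2,0],[0,0,0]],
    [-0.3,[-0.025,0.2,0],[0,0,0]],
  ],
)

```text
time_s: 4.87
ee_pos: [0.5907, 0.1378, 0.0687]
orientation: [-1.316, 1.137, 1.316]
force: [0.3, 0.5, -0.4]
grip_width: 0.355
```

Run:
```python
from h import *
st()
b=bot.capture("scene")[0]
cv2.imwrite("pics/c2.png",cv2.resize(b[110:290,190:370],(540,540),interpolation=cv2.INTER_CUBIC))
```

```text
t 4.87 tray xy mm [35.5 43.9] z 68.7 zdir 98.3 -1.0 F [ 0.3  0.5 -0.4] g 0.355
```

View pics/c2.png

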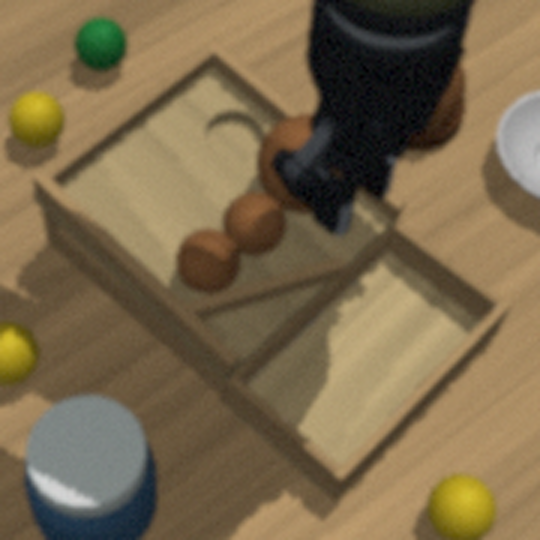

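The ball (298,162) rolls uphill in the fingers with the small balls beside it at (253,222) and (208,260). I'll keep going.

arm_command(
  commands=[
    [-0.3,[-0.025,0.2,0],[0,0,0]],
    [-0.3,[-0.025,0.2,0],[0,0,0]],
    [-0.3,[-0.025,0.2,0],[0,0,0]],
    [-0.3,[-0.025,0.2,0],[0,0,0]],
    [-0.3,[-0.025,0.2,0],[0,0,0]],
    [-0.3,[-0.025,0.2,0],[0,0,0]],
    [-0.3,[-0.025,0.2,0],[0,0,0]],
    [-0.3,[-0.025,0.2,0],[0,0,0]],
    [-0.3,[-0.025,0.2,0],[0,0,0]],
    [-0.3,[-0.025,0.2,0],[0,0,0]],
    [-0.3,[-0.025,0.2,0],[0,0,0]],
    [-0.3,[-0.025,0.2,0],[0,0,0]],
    [-0.3,[0,0.1,0],[0,0,0]],
    [-0.3,[0,0.1,0],[0,0,0]],
  ],
)

```text
time_s: 6.08
ee_pos: [0.5393, 0.1303, 0.0747]
orientation: [-1.315, 1.137, 1.316]
force: [-0.1, 0.7, -0.1]
grip_width: 0.352
```

Run:
```python
from h import *
st()
b=bot.capture("scene")[0]
cv2.imwrite("pics/c3.png",cv2.resize(b[110:290,190:370],(540,540),interpolation=cv2.INTER_CUBIC))
```

```text
t 6.08 tray xy mm [-16.4  43.9] z 74.7 zdir 98.3 -1.0 F [-0.1  0.7 -0.1] g 0.352
```

View pics/c3.png

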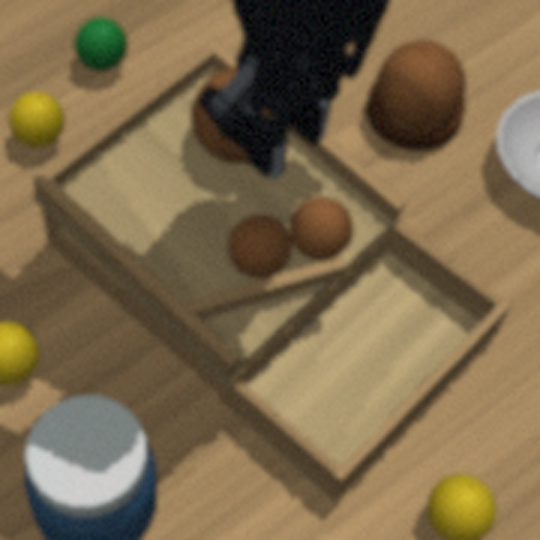

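The small balls (260,245) and (320,228) are rolling to the gap, and the big ball (237,115) is partly hidden by the fingers. I'll compare it with where a parked ball would appear.

```bash
cat >> h.py <<'E'
def proj(x,y,z,n="scene"):
    a=np.radians(8.3);c=bot.camera_model(n)
    w=np.array([.5619+x*np.cos(a)-y*np.sin(a),.0892+x*np.sin(a)+y*np.cos(a),z])
    q=c["R"]@w+np.ravel(c["t"]); p=c["K"]@q/q[2]; return p[:2],398*.03/q[2]
E
python3 - <<'E'
from h import *
for x in(-.045,-.052,-.06,-.07):
    p,r=proj(x,.043,.079 if x==-.06 else .084); print(x,np.round((p-[190,110])*3),round(r*3))
E
```

```text
-0.045 [248. 116.] 49
-0.052 [240. 109.] 49
-0.06 [230. 107.] 49
-0.07 [219.  93.] 49
```

arm_command(
  commands=[
    [-0.3,[0,0.1,0],[0,0,0]],
    [-0.3,[0,0.1,0],[0,0,0]],
    [-0.3,[0,0.1,0],[0,0,0]],
    [-0.3,[0,0.1,0],[0,0,0]],
    [-0.3,[0,0.1,0],[0,0,0]],
    [-0.3,[0,0,0],[0,0,0]],
    [-0.3,[0,0,0],[0,0,0]],
    [-0.3,[0,0,0],[0,0,0]],
  ],
)

```text
time_s: 6.8
ee_pos: [0.5343, 0.1289, 0.0764]
orientation: [-1.32, 1.13, 1.309]
force: [6.0, -1.7, 3.0]
grip_width: 0.351
```

Run:
```python
from h import *
st()
b=bot.capture("scene")[0]
cv2.imwrite("pics/c4.png",cv2.resize(b[110:290,190:370],(540,540),interpolation=cv2.INTER_CUBIC))
```

```text
t 6.8 tray xy mm [-21.6  43.3] z 76.4 zdir 98.4 -1.0 F [ 6.  -1.7  3. ] g 0.351
```

View pics/c4.png

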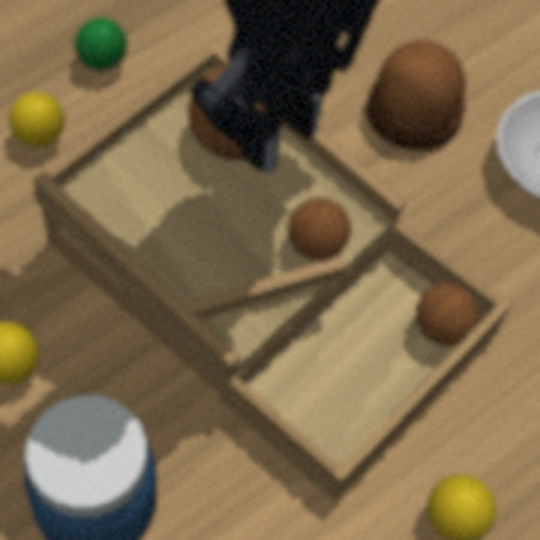

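One ball is already in the pan (447,313) and the other (320,228) is on its way. The 6 N on the tool shows the big ball is seated against the hollow's rim. I'll back off downhill and rise.

arm_command(
  commands=[
    [-0.3,[0,-0.1,0],[0,0,0]],
    [-0.3,[0,-0.1,0],[0,0,0]],
    [-0.3,[0,-0.1,0],[0,0,0]],
    [-0.3,[0,-0.2,0],[0,0,0]],
    [-0.3,[0,-0.2,0],[0,0,0]],
    [-0.3,[0,-0.2,0],[0,0,0]],
    [-0.3,[0,-0.2,0],[0,0,0]],
    [-0.3,[0,-0.2,0],[0,0,0]],
    [-0.3,[-0.5,0,0],[0,0,0]],
    [-0.3,[-1,0,0],[0,0,0]],
    [-0.3,[-1,0,0],[0,0,0]],
    [-0.3,[-1,0,0],[0,0,0]],
    [-0.3,[-1,0,0],[0,0,0]],
    [-0.3,[-1,0,0],[0,0,0]],
    [-0.3,[-1,0,0],[0,0,0]],
    [-0.3,[-1,0,0],[0,0,0]],
    [-0.3,[0,0,0],[0,0,0]],
    [-0.3,[0,0,0],[0,0,0]],
    [-0.3,[0,0,0],[0,0,0]],
    [-0.3,[0,0,0],[0,0,0]],
  ],
)

```text
time_s: 8.52
ee_pos: [0.5544, 0.1325, 0.2235]
orientation: [-1.314, 1.139, 1.317]
force: [0.0, -0.8, 0.8]
grip_width: 0.351
```

Run:
```python
from h import *
st()
b=bot.capture("scene")[0]
cv2.imwrite("pics/c5.png",cv2.resize(b[110:290,190:370],(540,540),interpolation=cv2.INTER_CUBIC))
```

```text
t 8.52 tray xy mm [-1.1 43.9] z 223.5 zdir 98.3 -1.0 F [ 0.  -0.8  0.8] g 0.351
```

View pics/c5.png

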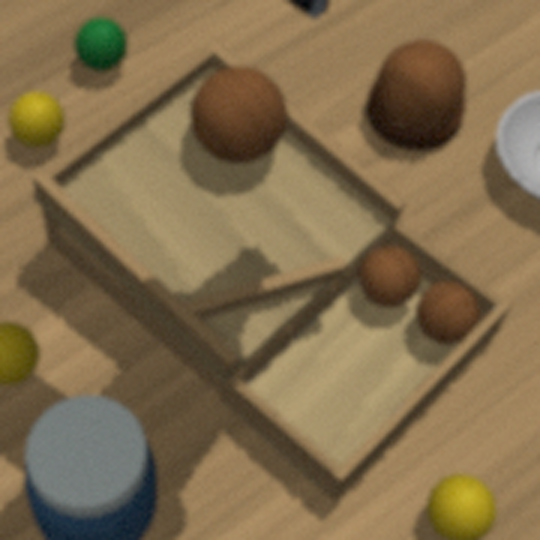

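The big ball (238,114) stays at the hollow and both small balls (390,275) and (447,312) are past the gap. I'll wait 1.5 s and measure their positions and any motion.

arm_command(
  commands=[
    [-0.3,[0,0,0],[0,0,0]],
    [-0.3,[0,0,0],[0,0,0]],
    [-0.3,[0,0,0],[0,0,0]],
    [-0.3,[0,0,0],[0,0,0]],
    [-0.3,[0,0,0],[0,0,0]],
    [-0.3,[0,0,0],[0,0,0]],
    [-0.3,[0,0,0],[0,0,0]],
    [-0.3,[0,0,0],[0,0,0]],
    [-0.3,[0,0,0],[0,0,0]],
    [-0.3,[0,0,0],[0,0,0]],
    [-0.3,[0,0,0],[0,0,0]],
    [-0.3,[0,0,0],[0,0,0]],
    [-0.3,[0,0,0],[0,0,0]],
    [-0.3,[0,0,0],[0,0,0]],
    [-0.3,[0,0,0],[0,0,0]],
    [-0.3,[0,0,0],[0,0,0]],
    [-0.3,[0,0,0],[0,0,0]],
    [-0.3,[0,0,0],[0,0,0]],
  ],
)

```text
time_s: 10.07
ee_pos: [0.5556, 0.1326, 0.2247]
orientation: [-1.316, 1.137, 1.315]
force: [0.0, -0.3, -0.8]
grip_width: 0.345
```

Run:
```python
from h import *
b,D=bot.capture("scene")
c=cv2.resize(b[110:290,190:370],(540,540),interpolation=cv2.INTER_CUBIC);cv2.imwrite("pics/c6.png",c)
o=cv2.imread("pics/c5.png")
g=[cv2.cvtColor(i,cv2.COLOR_BGR2GRAY) for i in(o,c)]
a=np.radians(8.3);A=np.array([[np.cos(a),np.sin(a)],[-np.sin(a),np.cos(a)]])
for n,(x,y),r,e in(("big",(238,114),.03,(-.06,.043,.079)),("s1",(390,275),.019,None),("s2",(447,312),.019,None),("start",(3*119.5,3*69.5),.03,(.038,.044,.073))):
    w=36; t=g[0][y-w:y+w,x-w:x+w] if isinstance(y,int) else None
    if n!="start":
        s=g[1][y-w-20:y+w+20,x-w-20:x+w+20]; m=cv2.minMaxLoc(cv2.matchTemplate(s,t,cv2.TM_CCOEFF_NORMED)); sh=(m[3][0]-20,m[3][1]-20)
        # sphere fit to depth points
        yy,xx=np.mgrid[110+y/3-7:110+y/3+8,190+x/3-7:190+x/3+8].astype(int); P=[]
        for u,v in zip(xx.ravel(),yy.ravel()):
            if D[v,u]>0: oo,d=ray("scene",(u,v)); P.append(oo+d*D[v,u])
        P=np.array(P)
        from scipy.optimize import least_squares
        k=least_squares(lambda q:np.linalg.norm(P-q,axis=1)-r,P.mean(0)-[0,0,r],loss="soft_l1",f_scale=.002).x
        print(n,"shift",sh,round(m[1],3),"tray mm",np.round(1e3*np.r_[A@(k[:2]-[.5619,.0892]),k[2]],1))
    if e: print("  expected px",np.round((proj(*e)[0]-[190,110])*3),"seen",(x,y))
st()
```

```text
big shift (0, 0) 0.989 tray mm [-53.8  42.4  77.1]
  expected px [230. 107.] seen (238, 114)
s1 shift (0, 0) 0.994 tray mm [71.  47.5 23.6]
s2 shift (0, 0) 0.995 tray mm [112.3  52.1  23.6]
  expected px [351. 204.] seen (358.5, 208.5)
t 10.12 tray xy mm [-0.  43.9] z 224.7 zdir 98.3 -1.0 F [ 0.4  0.  -0.4] g 0.35
```

All are at rest. The big ball's pixel offset matches the scene camera's offset at the start, so it is in the hollow.

```bash
python3 -c "from station import bot; print(bot.hand_in())"
```

```text
the job is handed in; nothing more can be done
None
```

The big ball is parked in the hollow and both small balls rolled out into the pan. I handed the job in at about 10 s of the 40 s allowed. I pushed the ball up the slope between the two part-open fingers, backed off downhill and raised the arm clear.

**Last checks** (depth fits, tray frame, mm):

| Ball | x | y | z |
|---|---|---|---|
| Big ball | -54 | 42 | 77 |
| Small ball | 71 | 48 | 24 |
| Small ball | 112 | 52 | 24 |

- **At rest:** none of the balls moved over the last 1.5 s, and the tool read no contact force.
- **Disagreements:** the big ball measured about 6 mm downhill of the hollow's centre, though still inside the limits. The scene camera showed a similar offset (+7, +5 crop pixels) at the start, so I put this down to calibration. At the start, the two-view check also put the big ball about 5 mm lower than stated.
- **Ball finder:** my automatic colour mask found none of the job's balls, so I read their pixel positions from the crops.

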